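Pop open the fuse box door

ROBOT

A 6-joint arm with a two-finger parallel gripper is mounted at the origin on the work surface. World frame = base frame: x ahead of the robot, y to its left, z up, the work surface at z = 0. Lengths are in mm, angles in rad, forces in N, time in s.
With the tool pointing down it reaches from about 275 to 1000 mm from the base axis. Payload 8.4 kg.
Tool frame: the origin (TCP) lies at the very end of the fingers, on their centre line; the grasp point (between the pads) lies behind it (r.grip_point_offset is the x of the grasp point in the tool frame, in mm); x points along the fingers, z is the direction in which the jaws open and shut, and the axes are right-handed (so a half turn about x gives the same grasp; the last joint's range is limited). The gripper opens to 85 mm and grips with 20 to 120 N. Pads are 22 mm wide; open, the fingers measure 114 mm over their backs; the gripper's body (76 mm by 85 mm) begins 54 mm behind the grasp point. The pads swing forward as they close: fully open they stand 13 mm farther back than shut.
Start: joints at [-1.34, 0.353, 1.633, -0, 1.155, -0.002], TCP at [144.188, -608.143, 231.281] pointing down, gripper open.
Joint ranges: [-2.63, 2.63], [-0.92, 2.1], [0.06, 2.66], [-1.3, 4.44], [0, 2.69], [-3.02, 3.02]. Speed limits (rad/s): [2.22, 2.22, 2.79, 3.14, 3.14, 3.14].

INTERFACE

Orientations are given as [roll, pitch, yaw] about the fixed x, y, z axes, in that order (R = Rz(yaw) Ry(pitch) Rx(roll)).
In Python, from rig import r, vision, order gives the robot as it stands. The module is installed in compiled form; this text tells all that it offers.
- The arm moves only by the tool step_arm, never from a script. Its argument "rows" is a list of rows, each a list of 7 numbers: the shift along the world's x, y, z in mm, then the turn, a rotation vector about the world's x, y, z in rad, then the finger opening in mm, from 0 to 85.4. A call has exactly 8 rows; each row is the pose to reach, as a shift and turn from the pose measured when the call began; what a row does not reach only later rows make up. A row lasts 1/8 s, in which the tool goes at most 62.5 mm and 10.7 degrees, less where a joint would pass 70% of its speed; a pose out of reach is approached as far as the arm can. A call with a gripper value outside its range is refused whole. The fingers move at their own pace and stop on an object; "force" is the grip in N (left out, the last holds). Time passes only in rows, so rows that repeat a pose let the fingers close, or fill a call up. It gives the time, the measured TCP pose, the force and the opening at its end, in the units of the state.
- r.sense(): the state, without advancing time (a new reading comes with each control period).
- vision.grab_frame(name): name is "scene" or "top" or "wrist"; returns (picture, depth): 400x640x3 uint8, red, green, blue; 400x640 float32, mm along the optical axis (not along the pixel's ray), 0 where there is no reading.
- vision.camera_info(name): a dict with "K" (3x3 intrinsics, pixels), "origin" and "attitude" of the camera in the world; the wrist camera has in their place "tool_from_camera" (4x4, takes a point from camera to tool coordinates, whose origin is the TCP and whose axes are the tool frame's). Camera axes: x right, y down, z forward; pixel columns grow to the right and rows downward; lengths in mm; the calibration is good to about 2 mm. A picture is of the moment at which its call begins: read the wrist's pose just before it. camera_info takes no time and is no camera call.
- order.sign_off(): hands the job in, once; it reports no verdict.
The state is a dict: "clock": time; "qpos": joint angles; "qvel": joint speeds; "joint_efforts": joint torques, N m; "eef_pos": TCP position; "tcp_rot": TCP orientation; "contact_force": force on the tool from outside, world axes, zero at the start; "wrist_torque": the same for the moment, N m; "opening": opening from 0.0 (shut) to 1.0 (fully open).
Only numpy, scipy, OpenCV 4.12 (cv2) and the standard library are available. Lean on these libraries where they do the work, as an engineer would, in place of code of your own. Each camera call takes 0.05 s, during which the arm holds its last target.

TASK

Two black electrics boxes are screwed to the bench; open the one with the short, nearly square door. Press the ribbed edge of that door down once with the fingertips until its push-push latch lets go, take the hand away so that the door pops up and stands half open by itself for a second, then push it back with the outside of the fingers until it leans past upright and stays open. Do not press it shut again, leave the long door shut, and do not disturb or lift anything else lying on the bench.

Things in the scene. Friction and masses are not known exactly. Their poses are not given: they have to be found in the camera images.
- fuse_box: fuse box with the short door: black box 110 mm deep (x), 96 mm wide (y), top 55 mm above the bench, on a base plate 130 x 146 x 4 mm, fixed. Origin: centre of its underside, on the bench. x points level from the door's free edge towards the hinge, y along the hinge, z up. Hinge line at x = +25 mm, shut door's free edge at -35 mm; black top at x = +27 to +55 mm; in front, x = -55 to -37 mm, it is 8 mm lower
- short_door_pad (a point): where to press: top of the ribbed strip in the middle of the short door's free edge, 9 mm in from the edge, 56 mm above the bench while shut (moves with the door). The latch lets go when the free edge is pressed down about 4 mm, which takes about 5 N there; it bottoms at 5.4 mm. When the finger then goes up, a sprung kicker swings the door up to about 1.15 rad, where it rests
- short_door_edge (a point): middle of the short door's free edge, on its upper face (moves with the door). The door is a grey plastic plate 60 mm long (hinge to free edge), 64 mm wide, 5 mm thick, flush with the box top; half open, this edge is about 55 mm above the box top and 24 mm before the hinge. Under the edge hangs a small hook, 15 mm long
- short_door_hinge (a point): middle of the short door's hinge line, at the height of the box top (55 mm above the bench); does not move
- short_door (a joint): angle of the short door, rad: 0 shut and latched, negative while pressed in (stop at -0.09), about 1.15 after it has popped half open, 1.57 upright, stop at 1.95. From half open it swings freely on a light hinge (1 N at the free edge is plenty) and stays where it is left past upright
- tell_tale (a joint): hidden drag pointer in the fuse box, m: 0 at the start, pushed on by the short door as it opens (about 0.006 once half open) and stays there, so it shows that the door has been open
- relay_box: the other box, to be left alone: same black box 110 mm deep but 152 mm wide, 55 mm high, base plate 130 x 202 mm. Origin and axes as for the fuse box
- long_door (a joint): angle of the relay box's long door (60 x 120 mm, same kind of latch), rad: 0 shut; leave shut
- tape_roll: bystander: tan tape roll lying flat, 90 mm across, 28 mm high; origin at the centre of its underside
- bolt_a: bystander: dark steel bolt standing on its head between the boxes, head 22 mm across, 45 mm high; origin at its underside
- bolt_b: bystander: a second such bolt, standing beyond the boxes
- screwdriver: bystander: screwdriver lying beyond the boxes, red handle
- wrench: bystander: steel wrench lying beyond the boxes
- damper: bystander: black rubber damper standing on end, 44 mm across, 110 mm high, off to one side of the boxes
- grease_jar: bystander: jar 64 mm across, 75 mm high, off to the other side

How it is judged:
By the outcome, as a careful person would: the job done as asked, in the order asked, and still so for the second after the job is handed in, with the robot touching nothing.
It also fails if it takes over 48 s, if anything falls off the work surface, if the arm or the gripper's body presses on something with over 40 N, if the wrist force passes 120 N, or if a joint passes its speed limit or range.

## Working session

There is one attempt and no reset: what is moved stays moved. The work goes in short steps, Python scripts to look and compute and a tool call to move; the robot and the scene stay as the last step left them, time stands still between calls to the robot, and variables do not carry over. Pictures are saved under pics/ and viewed, and the job is handed in when it is done.

Besides the shell and the picture viewer there is one more tool, called after "Call:" as name(argument=value, ...) on one line, values as JSON. step_arm: Moves the arm, as the interface text tells. Its arguments: {"type":"object","properties":{"rows":{"type":"array"},"force":{"type":"number"}},"required":["rows"]}

```bash
mkdir -p pics
python3 - <<'E'
from rig import r, vision, order
import cv2,numpy as np
s=r.sense();print(s, r.grip_point_offset)
for n in("scene","top"):
    p,d=vision.grab_frame(n);cv2.imwrite(f"pics/{n}0.png",p[:,:,::-1]);np.save(f"{n}0.npy",d)
    c=vision.camera_info(n);print(n,c)
E
```

```text
{'clock': 0.0, 'qpos': array([-1.34041219e+00,  3.53658109e-01,  1.63413334e+00,  9.68522815e-06,
        1.15518768e+00, -2.39929705e-03]), 'qvel': array([ 0.00046111,  0.0009233 ,  0.00044554, -0.00068044, -0.00053403,
        0.00139203]), 'joint_efforts': array([-1.24847738e-04, -6.05254769e+01, -3.42062867e+01,  1.64947724e-04,
        9.28461406e-03, -3.06875677e-06]), 'eef_pos': array([ 144.07480837, -607.68209326,  230.55579677]), 'tcp_rot': array([3.13280653, 1.56940982, 1.79478972]), 'contact_force': array([-0.58325886,  0.00690076, -0.46793735]), 'wrist_torque': array([ 0.01049   ,  0.04245924, -0.01802494]), 'opening': 1.0016479846643616} -18.700000000000003
scene {'K': array([[367.84772077,   0.        , 310.40784773],
       [  0.        , 367.84772077, 200.03395531],
       [  0.        ,   0.        ,   1.        ]]), 'origin': array([ 922.18926968, -386.26858218,  881.72225735]), 'attitude': array([-2.59859868,  0.00673584,  0.66508855])}
top {'K': array([[441.27453977,   0.        , 322.21985083],
       [  0.        , 441.27453977, 196.56416993],
       [  0.        ,   0.        ,   1.        ]]), 'origin': array([ 512.64404852,  -19.31451861, 1297.9244789 ]), 'attitude': array([-3.08261707,  0.00642527, -1.58311843])}
```

View pics/scene0.png

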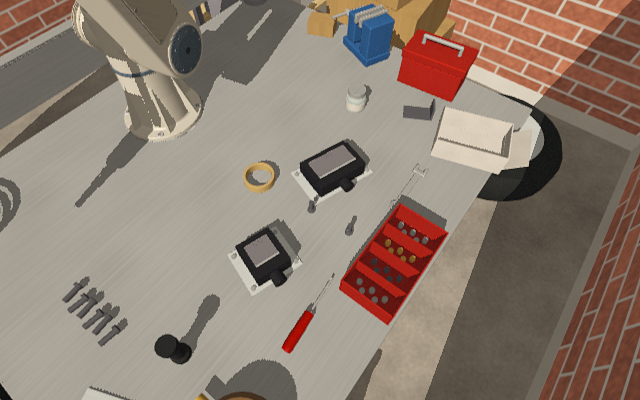

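View pics/top0.png

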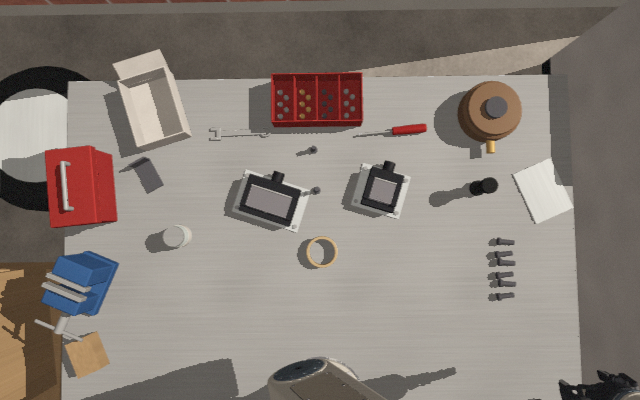

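Scene view: short-door box at about (263,257), long-door box at (333,170). Top view: short-door box at (383,190), long-door box at (270,198), bolt_a at (316,190). Next I'll zoom in and measure the box.

```bash
cat > h.py <<'E'
import numpy as np,cv2
from scipy.spatial.transform import Rotation as R
def world(c,d,uv):
    uv=np.atleast_2d(uv);K=c["K"]
    z=np.array([d[int(v),int(u)] for u,v in uv])
    P=np.c_[(uv[:,0]-K[0,2])/K[0,0]*z,(uv[:,1]-K[1,2])/K[1,1]*z,z]
    return P@R.from_euler("xyz",c["attitude"]).as_matrix().T+c["origin"]
def grid(c,d):
    K=c["K"];v,u=np.mgrid[:d.shape[0],:d.shape[1]]
    P=np.stack([(u-K[0,2])/K[0,0]*d,(v-K[1,2])/K[1,1]*d,d],-1)
    return P@R.from_euler("xyz",c["attitude"]).as_matrix().T+c["origin"]
E
python3 - <<'E'
from rig import vision
from h import *
for n,(x,y,w) in {"top":(340,150,80),"scene":(225,215,80)}.items():
    c=vision.camera_info(n);d=np.load(f"{n}0.npy");G=grid(c,d)
    im=cv2.imread(f"pics/{n}0.png")[y:y+w,x:x+w];cv2.imwrite(f"pics/{n}_zoom.png",cv2.resize(im,(560,560),interpolation=cv2.INTER_CUBIC))
    sub=G[y:y+w,x:x+w].reshape(-1,3)
    print(n,np.histogram(sub[:,2],bins=np.arange(-10,90,5)))
    m=(G[...,2]>44)&(G[...,2]<62);mm=np.zeros_like(m);mm[y:y+w,x:x+w]=m[y:y+w,x:x+w]
    P=G[mm];print(P.mean(0),len(P),cv2.minAreaRect(P[:,:2].astype(np.float32)))
    img=cv2.imread(f"pics/{n}0.png").astype(int)
    w_=(img.min(-1)>150);q=np.zeros_like(m);q[y:y+w,x:x+w]=w_[y:y+w,x:x+w]
    P=G[q];print('plate',len(P),P.mean(0),cv2.minAreaRect(P[:,:2].astype(np.float32)))
E
```

```text
top (array([ 213, 2305, 2035,  319,   26,   21,   15,   11,   16,   45,  108,
        207,  557,  478,   20,    0,    0,    0,    0]), array([-10,  -5,   0,   5,  10,  15,  20,  25,  30,  35,  40,  45,  50,
        55,  60,  65,  70,  75,  80,  85]))
[ 608.04779404 -184.58544111   53.46326411] 1294 ((619.009033203125, -188.13021850585938), (96.25920104980469, 138.8448944091797), 72.47384643554688)
plate 3816 [ 609.38487867 -193.28645349    5.13093214] ((609.35693359375, -160.09303283691406), (278.54473876953125, 234.888671875), 89.1175765991211)
scene (array([   6, 2313, 1811,  193,   37,   35,   31,   35,   51,   74,  161,
        220,  777,  628,    1,    0,    0,    0,    0]), array([-10,  -5,   0,   5,  10,  15,  20,  25,  30,  35,  40,  45,  50,
        55,  60,  65,  70,  75,  80,  85]))
[ 612.72769119 -186.6714907    53.4538528 ] 1671 ((621.2229614257812, -188.31546020507812), (96.32145690917969, 140.063720703125), 72.85670471191406)
plate 3291 [ 586.28896485 -182.84865509    5.15782545] ((677.5040893554688, -269.0364074707031), (216.56675720214844, 497.5500183105469), 40.878379821777344)
```

Run:
```python
import cv2,numpy as np
a=[cv2.imread(f"pics/{n}_zoom.png") for n in("top","scene")]
cv2.imwrite("pics/z.png",cv2.resize(np.hstack(a),(800,400)))
```

```text
(no output)
```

View pics/z.png

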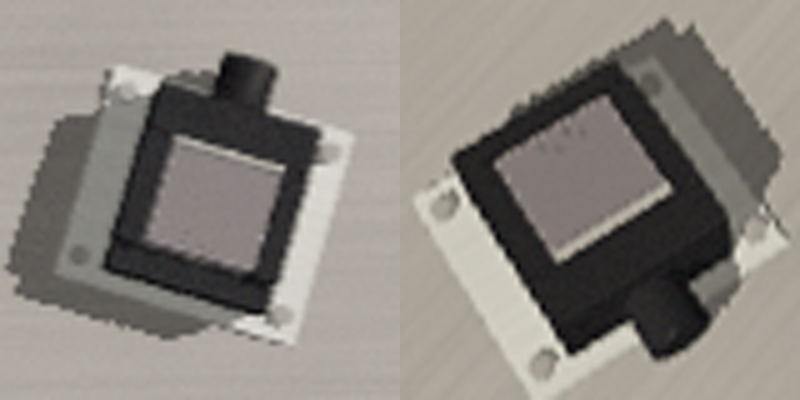

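Run:
```python
from rig import vision,r
from h import *
for n,(x,y,w) in {"top":(340,150,80),"scene":(225,215,80)}.items():
    c=vision.camera_info(n);d=np.load(f"{n}0.npy");G=grid(c,d)
    img=cv2.imread(f"pics/{n}0.png").astype(int)
    m=(G[...,2]>50)&(G[...,2]<64)&(img.min(-1)>85);q=np.zeros_like(m);q[y:y+w,x:x+w]=m[y:y+w,x:x+w]
    k,l,st,ce=cv2.connectedComponentsWithStats(q.astype(np.uint8));i=1+st[1:,4].argmax()
    P=G[l==i];print('door',len(P),P.mean(0),np.median(P[:,2]),cv2.minAreaRect(P[:,:2].astype(np.float32)))
s=r.sense();M=R.from_euler("xyz",s["tcp_rot"]).as_matrix();print(M.round(3))
t=np.radians(-17.3);T=np.array([[0,-np.cos(t),-np.sin(t)],[0,-np.sin(t),np.cos(t)],[-1,0,0]])
# tool x=down; z=±box y
by=np.array([-np.sin(t),np.cos(t),0])
for sg in(1,-1):
    X=np.array([0,0,-1.]);Z=sg*by;Y=np.cross(Z,X);T=np.c_[X,Y,Z]
    print(sg,R.from_matrix(T@M.T).as_rotvec(),np.linalg.det(T))
```

```text
door 499 [ 601.99843967 -182.67211582   55.59260142] 55.535718136666446 ((602.3180541992188, -182.5029296875), (65.35399627685547, 63.249839782714844), 72.5332260131836)
door 627 [ 603.70329899 -183.1780489    55.53835202] 55.5015793445765 ((603.4461059570312, -182.3654022216797), (64.77629089355469, 64.07447814941406), 73.00276184082031)
[[-0.     0.973  0.231]
 [ 0.001  0.231 -0.973]
 [-1.    -0.    -0.001]]
1 [-1.33384795e-05 -1.74314398e-03  2.60685663e+00] 1.0
-1 [-1.30533294e-03  9.98836403e-06 -5.34735476e-01] 1.0
```

Call:
step_arm(rows=[[50, 60, 10, 0, 0, -0.1, 0], [100, 120, 10, 0, 0, -0.2, 0], [150, 180, 10, 0, 0, -0.3, 0], [200, 230, 10, 0, 0, -0.4, 0], [250, 280, 10, 0, 0, -0.5, 0], [300, 330, 10, 0, 0, -0.535, 0], [350, 370, 10, 0, 0, -0.535, 0], [380, 410, 10, 0, 0, -0.535, 0]])

```text
clock: 1.1
eef_pos: [484.0, -240.0, 240.6]
tcp_rot: [2.982, 1.57, 1.109]
contact_force: [1.0, -0.5, -0.1]
opening: -0.0
```

Run:
```python
from rig import vision,r
from h import *
s=r.sense();print(s["clock"],s["eef_pos"],s["tcp_rot"],s["qpos"],s["opening"],s["contact_force"])
p,d=vision.grab_frame("wrist");cv2.imwrite("pics/w1.png",p[:,:,::-1]);np.save("w1.npy",d)
c=vision.camera_info("wrist");print(c)
s=r.sense();print(s["clock"],s["eef_pos"])
```

```text
1.1 [ 484.0109731  -239.9711079   240.56088915] [2.98155667 1.56968925 1.10853955] [-4.63758284e-01  2.12092519e-01  1.80496709e+00  1.22726149e-03
  1.12453500e+00  1.40872916e+00] -0.0002887531845917091 [ 1.03081537 -0.54189522 -0.13519434]
{'K': array([[297.54905992,   0.        , 316.18484706],
       [  0.        , 297.54905992, 194.90536514],
       [  0.        ,   0.        ,   1.        ]]), 'tool_from_camera': array([[-1.14161829e-03, -2.59417541e-01,  9.65764586e-01,
        -1.41552839e+02],
       [ 7.84972391e-04, -9.65765150e-01, -2.59416765e-01,
         6.48262318e+01],
       [ 9.99999040e-01,  4.61943613e-04,  1.30617076e-03,
        -7.68182224e-02],
       [ 0.00000000e+00,  0.00000000e+00,  0.00000000e+00,
         1.00000000e+00]])}
1.15 [ 488.36010783 -235.03860868  240.65668539]
```

View pics/w1.png

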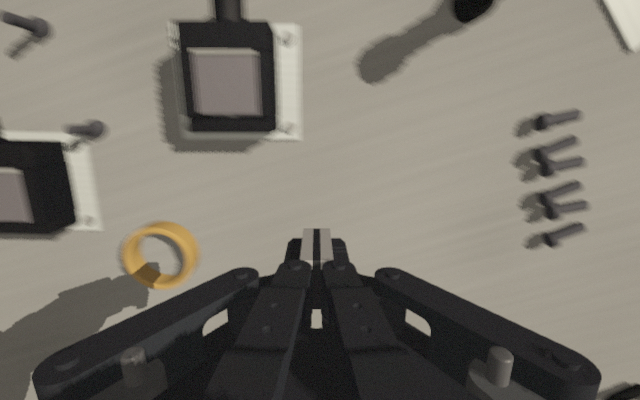

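The wrist view shows the fuse box aligned with the picture, its door at (227,82). The fingers are shut at (317,245). I'll move closer and take a still frame.

Call:
step_arm(rows=[[20, 20, -10, 0, 0, 0, 0], [40, 50, -30, 0, 0, 0, 0], [51, 72, -60, 0, 0, 0, 0], [51, 72, -80, 0, 0, 0, 0], [51, 72, -80, 0, 0, 0, 0], [51, 72, -80, 0, 0, 0, 0], [51, 72, -80, 0, 0, 0, 0], [51, 72, -80, 0, 0, 0, 0]])

```text
clock: 2.15
eef_pos: [539.7, -163.4, 161.4]
tcp_rot: [2.514, 1.565, 0.642]
contact_force: [0.9, 0.1, -0.0]
opening: -0.002
```

```bash
cat >> h.py <<'E'
def wristworld(c,s,d):
    K=c["K"];v,u=np.mgrid[:d.shape[0],:d.shape[1]]
    P=np.stack([(u-K[0,2])/K[0,0]*d,(v-K[1,2])/K[1,1]*d,d],-1)
    T=c["tool_from_camera"];P=P@T[:3,:3].T+T[:3,3]
    return P@R.from_euler("xyz",s["tcp_rot"]).as_matrix().T+s["eef_pos"]
E
python3 - <<'E'
from rig import vision,r
from h import *
s=r.sense();print(s["clock"],s["eef_pos"],s["tcp_rot"],s["opening"],s["contact_force"])
p,d=vision.grab_frame("wrist");cv2.imwrite("pics/w2.png",p[:,:,::-1]);np.save("w2.npy",d)
G=wristworld(vision.camera_info("wrist"),s,d)
t=np.radians(-17.3);O=np.array([606.3,-184]);ux=np.array([np.cos(t),np.sin(t)]);uy=np.array([-ux[1],ux[0]])
D=(G[...,:2]-O);bx=D@ux;by=D@uy
m=(G[...,2]>50)&(G[...,2]<64)&(p.min(-1)>85)&(abs(bx)<60)&(abs(by)<48)
k,l,st,ce=cv2.connectedComponentsWithStats(m.astype(np.uint8));i=1+st[1:,4].argmax();q=l==i
print(st[i],np.median(G[q][:,2]),np.percentile(bx[q],[1,50,99]),np.percentile(by[q],[1,50,99]),cv2.minAreaRect(G[q][:,:2].astype(np.float32)))
q=(G[...,2]>50)&(G[...,2]<64)&(abs(by)<60)&(abs(bx)<70)
print(np.percentile(bx[q],[.5,50,99.5]),np.percentile(by[q],[.5,50,99.5]))
E
```

```text
2.15 [ 539.68878622 -163.42734095  161.43814315] [2.5141963  1.56489341 0.64244445] -0.001828365120529851 [ 0.89702395  0.08636307 -0.01829334]
[ 275   73   84   81 6383] 55.01601319368355 [-34.99963456  -2.24195242  26.89047278] [-31.54231574  -0.43661861  30.83793494] ((602.4437866210938, -182.6725616455078), (65.04357147216797, 62.479183197021484), 72.76061248779297)
[-35.85758201  12.27213551  53.69497532] [-47.88672837  -0.38771681  47.07030199]
```

View pics/w2.png

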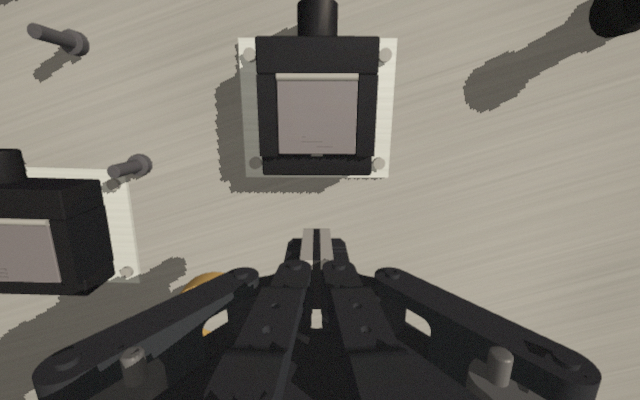

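Three views agree: the box origin is (606.3, -184.0) with yaw -17.3°, and the door top is at z 55–56. The wrist view puts the door at (317,115). I'll approach to just above the ribbed strip.

Call:
step_arm(rows=[[20, -6, -20, 0, 0, 0, 0], [39, -12, -45, 0, 0, 0, 0], [39, -12, -70, 0, 0, 0, 0], [39, -12, -90, 0, 0, 0, 0], [39, -12, -98, 0, 0, 0, 0], [39, -12, -101, 0, 0, 0, 0], [39, -12, -101, 0, 0, 0, 0], [39, -12, -101, 0, 0, 0, 0]])

```text
clock: 3.2
eef_pos: [579.1, -175.5, 61.1]
tcp_rot: [2.388, 1.564, 0.517]
contact_force: [-0.5, -0.3, 0.1]
opening: -0.001
```

Call:
step_arm(rows=[[0, 0, -2, 0, 0, 0, 0], [0, 0, -4, 0, 0, 0, 0], [0, 0, -5, 0, 0, 0, 0], [0, 0, -5.5, 0, 0, 0, 0], [0, 0, -6, 0, 0, 0, 0], [0, 0, -6.5, 0, 0, 0, 0], [0, 0, -7, 0, 0, 0, 0], [0, 0, -7, 0, 0, 0, 0]])

```text
clock: 4.2
eef_pos: [579.1, -175.5, 54.2]
tcp_rot: [2.386, 1.564, 0.515]
contact_force: [-1.9, 0.2, 4.6]
opening: 0.006
```

Call:
step_arm(rows=[[0, 0, -0.3, 0, 0, 0, 0], [0, 0, -0.6, 0, 0, 0, 0], [0, 0, -0.9, 0, 0, 0, 0], [0, 0, -1.2, 0, 0, 0, 0], [0, 0, -1.5, 0, 0, 0, 0], [0, 0, -1.5, 0, 0, 0, 0], [0, 0, -1.5, 0, 0, 0, 0], [0, 0, -1.5, 0, 0, 0, 0]])

```text
clock: 5.2
eef_pos: [579.1, -175.5, 52.7]
tcp_rot: [2.379, 1.564, 0.508]
contact_force: [-0.9, 0.5, 3.8]
opening: 0.0
```

Call:
step_arm(rows=[[0, 0, -0.2, 0, 0, 0, 0], [0, 0, -0.4, 0, 0, 0, 0], [0, 0, -0.6, 0, 0, 0, 0], [0, 0, -0.8, 0, 0, 0, 0], [0, 0, -0.8, 0, 0, 0, 0], [0, 0, -0.8, 0, 0, 0, 0], [0, 0, -0.8, 0, 0, 0, 0], [0, 0, -0.8, 0, 0, 0, 0]])

```text
clock: 6.2
eef_pos: [579.1, -175.5, 51.9]
tcp_rot: [2.376, 1.564, 0.504]
contact_force: [-0.9, 0.3, 3.4]
opening: 0.0
```

Call:
step_arm(rows=[[0, 0, -0.2, 0, 0, 0, 0], [0, 0, -0.4, 0, 0, 0, 0], [0, 0, -0.6, 0, 0, 0, 0], [0, 0, -0.6, 0, 0, 0, 0], [0, 0, -0.6, 0, 0, 0, 0], [0, 0, -0.6, 0, 0, 0, 0], [0, 0, -0.6, 0, 0, 0, 0], [0, 0, -0.6, 0, 0, 0, 0]])

```text
clock: 7.2
eef_pos: [579.2, -175.5, 51.6]
tcp_rot: [2.355, 1.564, 0.483]
contact_force: [-2.0, 0.6, 7.8]
opening: 0.001
```

Force has risen to 7.8 N and the tool is lagging its target, so the door is bottoming, past the release point. Lifting away.

Call:
step_arm(rows=[[0, 0, 20, 0, 0, 0, 0], [-10, 3, 60, 0, 0, 0, 0], [-30, 9, 100, 0, 0, 0, 0], [-50, 16, 120, 0, 0, 0, 0], [-60, 19, 120, 0, 0, 0, 0], [-60, 19, 120, 0, 0, 0, 0], [-60, 19, 120, 0, 0, 0, 0], [-60, 19, 120, 0, 0, 0, 0]])

```text
clock: 8.2
eef_pos: [519.4, -156.6, 170.7]
tcp_rot: [2.493, 1.565, 0.621]
contact_force: [0.7, -0.3, 0.4]
opening: 0.002
```

```bash
cat > look.py <<'E'
import sys
from rig import vision,r
from h import *
tag=sys.argv[1]
t=np.radians(-17.3);O=np.array([606.3,-184]);ux=np.array([np.cos(t),np.sin(t)]);uy=np.array([-ux[1],ux[0]])
s=r.sense();D=s["eef_pos"][:2]-O;print("clock",s["clock"],"tcp",s["eef_pos"],"box",D@ux,D@uy,s["contact_force"])
ims=[]
for n in("scene","wrist"):
    s=r.sense();p,d=vision.grab_frame(n);c=vision.camera_info(n)
    G=wristworld(c,s,d) if n=="wrist" else grid(c,d)
    D=G[...,:2]-O;bx=D@ux;by=D@uy
    m=(abs(by)<25)&(bx>-15)&(bx<60)&(G[...,2]>62)&(G[...,2]<135)&(p.max(-1)>70)
    if m.sum()>5:
        h=G[m][:,2]-55;x=25-bx[m];print(n,m.sum(),"top",h.max(),"angle",np.median(np.arctan2(h,x)),"x@top",bx[m][h>h.max()-6].mean())
    ims.append(p)
z=cv2.resize(ims[0][180:310,190:350],(400,325),interpolation=cv2.INTER_CUBIC);w=cv2.resize(ims[1],(400,250))
o=np.zeros((325,800,3),np.uint8);o[:,:400]=z;o[:250,400:]=w
cv2.imwrite(f"pics/{tag}.png",o[:,:,::-1])
E
python3 look.py pop
```

```text
clock 8.2 tcp [ 519.38919421 -156.60465528  170.71502863] box -91.1257176072131 0.31091129834189346 [ 0.69719611 -0.26159614  0.42097653]
scene 394 top 57.940077406798196 angle 1.1625665686395688 x@top 0.8425306252023685
wrist 2270 top 55.454936112699656 angle 1.1463818114982993 x@top -0.23743378610166674
```

View pics/pop.png

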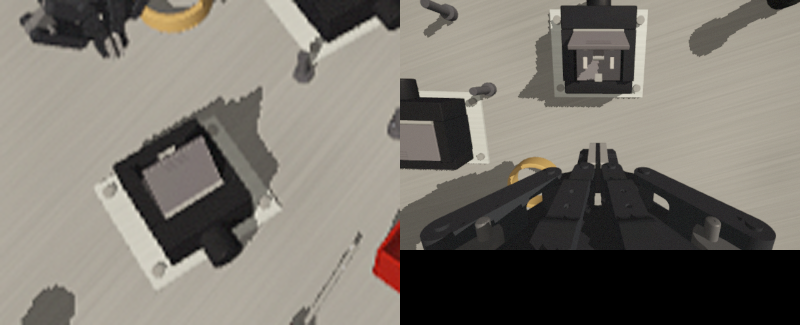

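The door popped half open: angle ≈1.15 rad, top edge 55 mm above the box, seen at pixel (598,40) in the wrist half. I'll hold for over a second with nothing touching it.

Call:
step_arm(rows=[[0, 0, 0, 0, 0, 0, 0], [0, 0, 0, 0, 0, 0, 0], [0, 0, 0, 0, 0, 0, 0], [0, 0, 0, 0, 0, 0, 0], [0, 0, 0, 0, 0, 0, 0], [0, 0, 0, 0, 0, 0, 0], [0, 0, 0, 0, 0, 0, 0], [0, 0, 0, 0, 0, 0, 0]])

```text
clock: 9.3
eef_pos: [519.4, -156.6, 171.0]
tcp_rot: [2.448, 1.565, 0.577]
contact_force: [0.7, -0.1, -0.6]
opening: 0.001
```

Call:
step_arm(rows=[[0, 0, -20, 0, 0, 0, 0], [0, 0, -40, 0, 0, 0, 0], [0, 0, -60, 0, 0, 0, 0], [0, 0, -86, 0, 0, 0, 0], [15, -5, -86, 0, 0, 0, 0], [30, -9, -86, 0, 0, 0, 0], [42, -13, -86, 0, 0, 0, 0], [42, -13, -86, 0, 0, 0, 0]])

```text
clock: 10.3
eef_pos: [563.1, -170.2, 85.8]
tcp_rot: [2.237, 1.563, 0.365]
contact_force: [0.1, -0.1, -0.5]
opening: 0.002
```

```bash
python3 look.py pre
```

```text
clock 10.3 tcp [ 563.0965667  -170.15838774   85.81090272] box -45.36509221930959 0.3678132510267165 [ 0.09569432 -0.1058237  -0.45668067]
scene 398 top 58.12247677955281 angle 1.1626935703918155 x@top 0.5851181175152351
wrist 7330 top 55.18935584817737 angle 1.1494658927972563 x@top 0.3240077709015171
```

View pics/pre.png

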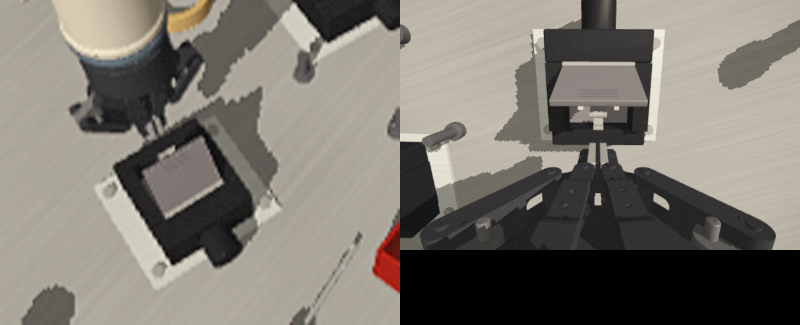

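Call:
step_arm(rows=[[7, -2, 0, 0, 0, 0, 0], [14, -4, 0, 0, 0, 0, 0], [20, -6, 0, 0, 0, 0, 0], [26, -8, 0, 0, 0, 0, 0], [31, -9.5, 0, 0, 0, 0, 0], [36, -11, 0, 0, 0, 0, 0], [41, -12.5, 0, 0, 0, 0, 0], [44, -13.5, 0, 0, 0, 0, 0]])

```text
clock: 11.4
eef_pos: [605.7, -183.2, 85.3]
tcp_rot: [2.444, 1.565, 0.572]
contact_force: [-0.4, 0.3, -0.7]
opening: 0.002
```

```bash
python3 look.py mid
```

```text
clock 11.4 tcp [ 605.65922478 -183.18136774   85.25006363] box -0.8552277271497756 0.5910475366128185 [-0.43975924  0.29223731 -0.66461969]
scene 272 top 75.6992109779626 angle 1.6284021502874917 x@top 11.479932059489064
wrist 5273 top 79.38525850477251 angle 1.6164413793002659 x@top 2.3446306785255073
```

View pics/mid.png

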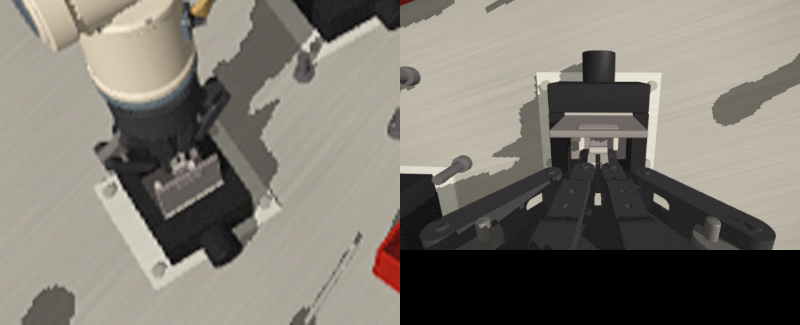

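Call:
step_arm(rows=[[3, -1, 0, 0, 0, 0, 0], [6, -2, 0, 0, 0, 0, 0], [9, -3, 0, 0, 0, 0, 0], [12, -4, 0, 0, 0, 0, 0], [15, -4.5, 0, 0, 0, 0, 0], [18, -5.5, 0, 0, 0, 0, 0], [20, -6, 0, 0, 0, 0, 0], [20, -6, 0, 0, 0, 0, 0]])

```text
clock: 12.5
eef_pos: [622.4, -188.2, 84.8]
tcp_rot: [-2.56, 1.565, 1.851]
contact_force: [-12.1, 3.1, 9.4]
opening: -0.0
```

```bash
python3 look.py mid2
```

```text
clock 12.5 tcp [ 622.4372639  -188.19302971   84.81674213] box 16.654128668956368 0.7954764258588396 [-12.1387727    3.1081809    9.39831646]
scene 128 top 74.25959427596808 angle 1.8079784620281316 x@top 28.759592641582135
wrist 3392 top 77.65689877184673 angle 1.8630173771958303 x@top 20.46136683471782
```

View pics/mid2.png

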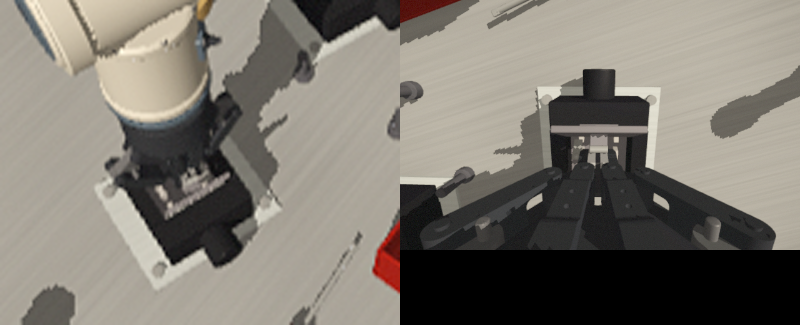

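Resistance of 12 N suggests the door has reached its stop. I'll back straight off and check where it stays.

Call:
step_arm(rows=[[-4, 1, 0, 0, 0, 0, 0], [-12, 4, 0, 0, 0, 0, 0], [-25, 8, 0, 0, 0, 0, 0], [-45, 14, 0, 0, 0, 0, 0], [-70, 21, 0, 0, 0, 0, 0], [-85, 26, 20, 0, 0, 0, 0], [-95, 29, 60, 0, 0, 0, 0], [-95, 29, 95, 0, 0, 0, 0]])

```text
clock: 13.6
eef_pos: [525.9, -158.7, 180.8]
tcp_rot: [-2.506, 1.565, 1.905]
contact_force: [-0.0, -0.1, 0.8]
opening: 0.004
```

```bash
python3 look.py post
```

```text
clock 13.6 tcp [ 525.93893443 -158.73162639  180.82735667] box -84.23977463120258 0.22789083474652075 [-0.02538853 -0.06501507  0.80166546]
scene 106 top 58.938237970964565 angle 1.891629240376378 x@top 42.83766973032247
wrist 888 top 58.327021921241595 angle 1.8900179571363078 x@top 41.77567604911501
```

View pics/post.png

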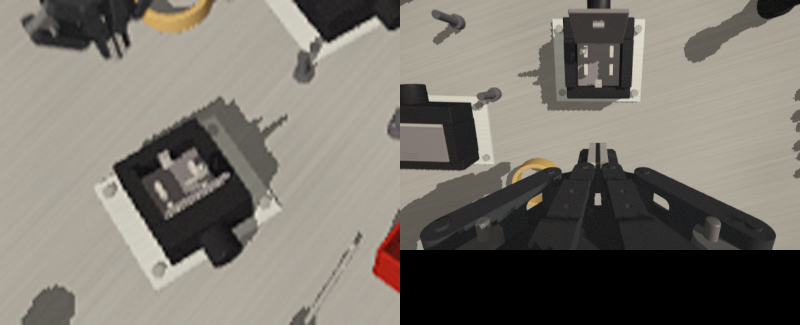

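The door stands at about 1.89 rad with the hand clear (pixel (598,25) in the wrist half). I'll wait, then check it again along with the bystanders.

Call:
step_arm(rows=[[0, 0, 0, 0, 0, 0, 0], [0, 0, 0, 0, 0, 0, 0], [0, 0, 0, 0, 0, 0, 0], [0, 0, 0, 0, 0, 0, 0], [0, 0, 0, 0, 0, 0, 0], [0, 0, 0, 0, 0, 0, 0], [0, 0, 0, 0, 0, 0, 0], [0, 0, 0, 0, 0, 0, 0]])

```text
clock: 14.7
eef_pos: [529.0, -159.7, 183.7]
tcp_rot: [2.477, 1.565, 0.605]
contact_force: [0.5, -0.1, 0.6]
opening: 0.003
```

```bash
python3 look.py fin
python3 - <<'E'
from rig import vision
import cv2,numpy as np
p,d=vision.grab_frame("top");cv2.imwrite("pics/top1.png",p[:,:,::-1])
a=cv2.imread("pics/top0.png")[120:280,150:530];b=p[120:280,150:530,::-1]
cv2.imwrite("pics/cmp.png",cv2.resize(np.vstack([a,b]),(712,600)))
E
```

```text
clock 14.7 tcp [ 529.003266   -159.67691538  183.68053353] box -81.03296577953991 0.2366211728810476 [ 0.48543267 -0.08529442  0.63010619]
scene 105 top 59.307418206548505 angle 1.8881529765229366 x@top 43.07537624115703
wrist 914 top 58.27155208896889 angle 1.8903722104580667 x@top 41.86725370802536
```

View pics/cmp.png

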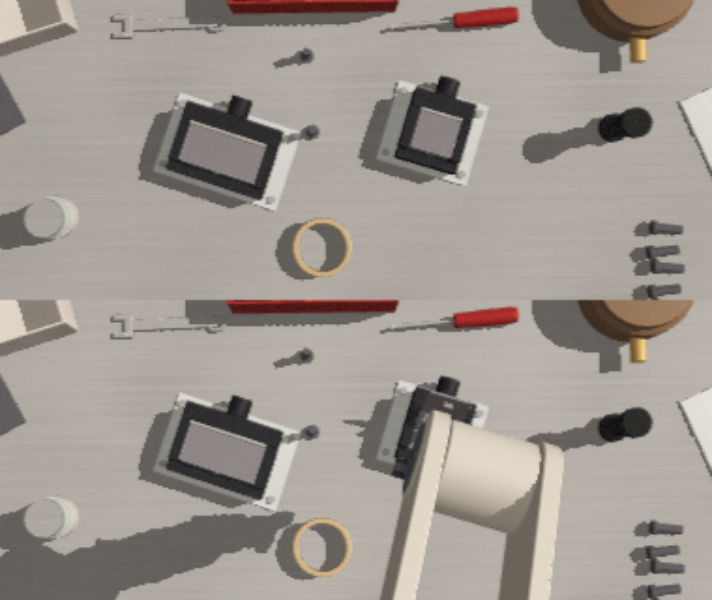

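In the before/after top views, the bystanders sit at the same pixels and the long door at (225,450) is still shut. Handing in.

```bash
python3 -c "
from rig import order
print(order.sign_off())"
```

```text
the job is handed in; nothing more can be done
None
```

The short door is open and leaning past upright, and I handed the job in at about 15 s with the hand clear of everything.

- **Press and pop:** I pressed the ribbed edge down once with the closed fingertips until it bottomed, at about 8 N. When I lifted away, the door popped to about 1.15 rad. It still read about 1.15 rad more than 2 s later, untouched.
- **Push open:** I pushed it back with the outside of the fingers. Near the end the wrist force reached about 12.5 N, probably the door touching its end stop. That is well under the 120 N limit.
- **Last checks:** With the hand clear, two looks about 1 s apart, each with the scene and wrist cameras, put the door steady at about 1.89 rad. The long door was still shut, and every bystander sat at the same place in the top view as before.

The tell-tale pointer is hidden, so I could not check it. No check failed. One disagreed: while the fingers were against the door, the angle readings were spoiled by the fingers being in view, so I relied only on the ones taken after backing off.

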